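# Load the seal roll into the push-latch label dispenser

### The job

Load the roll of paper seals that is parked on top of the label dispenser: press the drawer's front in and let go, so that its push latch releases and the drawer springs out, and lay the roll flat in the drawer's round recess. Then push the drawer home until the latch catches, so that it stays shut when you let go. Press gently and by feel, because a hard shove breaks the little catch, and do not disturb the other things on the counter.

Things in the scene. Friction and masses are not known exactly. Their poses are not given: they have to be found in the camera images.
- dispenser: dark grey label dispenser fixed on the counter, 124 mm deep (x), 150 mm wide (y), 62 mm high; origin under its centre, x points to its back, y to its left seen from the robot, z up. Its drawer opens to -x. Side walls end in front at x = -62 mm; the flat roof (top at z = 62 mm) reaches from x = -46 to +62 mm
- drawer (a joint): drawer travel in m: 0 latched shut, 0.092 sprung out to the dispenser's -x (takes 2 s). A damped spring (6 N shut, 1.5 N out, +3 N per 0.1 m/s) pushes it out. Push-push latch: pressed to its trip point (7 to 9 N) and let go, it releases if it was shut, or catches if it was out and springs back to 0. The trip point differs: 3 to 12 mm past 0; a shorter press does nothing. 1 mm deeper is a hard stop; over 20 N the catch breaks
- drawer_push (a point): centre of the round dark touch mark on the light grey drawer front, 33 mm above the counter; moves with the drawer, axes as the dispenser's. The front is an upright plate 138 mm wide, 10 mm thick, from 8 to 54 mm above the counter; its flat face is 1 mm behind (+x of) this point, shut at x = -68 mm of the dispenser, 6 mm proud of its side walls
- recess (a point): centre of the drawer's round recess, on its floor, 19 mm above the counter; moves with the drawer, axes as the dispenser's (x = -14 mm of it shut, -106 mm out). 74 mm across, between four ribs 4 mm high, open to +-y, where fingers have 28 mm beside the roll. Around it: front plate 44 mm to -x, up to z = 54 mm; rear wall 44 mm to +x, to z = 34 mm; sides 63 mm to +-y, to z = 31 mm
- roll_center (a point): centre of the roll of paper seals: a white disc with a brown core, 69 mm across, 25 mm high, about 0.09 kg, lying flat on the dispenser's roof at first; this point is 12.5 mm above its underside, z along its axis
- ballotin_b: dark brown card gift box with a cream ribbon bow, 61x86x63 mm, origin under its centre; a bystander at the back left
- bean_jar: glass jar of cocoa beans with a wooden stopper, 63 mm across, 85 mm high, origin under its centre; a bystander behind the tasting chest
- ribbon_sage: flat-lying spool of sage green ribbon, 62 mm across, 30 mm high, origin near its underside's centre; a bystander at the left
- ribbon_copper: flat-lying spool of copper ribbon, 72 mm across, 26 mm high, origin near its underside's centre; a bystander at the left
- marker_black: black marker pen lying on the counter, 135 mm long, 13 mm thick, origin under its middle; a bystander in front of the tasting chest

How it is judged (in metres and radians):
On the way, in this order (a step that is already met when the one before it is completed fails the run):
1. the latch is released and the drawer has sprung out (value of joint drawer above 0.08 m), for 0.2 s.
2. the roll lies flat in the recess of the open drawer, let go (horizontal distance between roll_center and recess below 0.005 m and z of roll_center in the frame of recess below 0.0155 m and angle between roll_center's own z axis and vertical below 0.08 rad and value of joint drawer above 0.06 m and contact force between the fingers and sticker_roll below 0.1 N), for 0.2 s.
At the end, for the whole second after the job is handed in: the drawer is latched shut by itself (within 2 mm of its latched position, at rest) with the roll lying flat in the recess (centre within 5 mm of the recess's, under 3 mm above its floor, tilted less than 0.08 rad) (horizontal distance between roll_center and recess below 0.005 m and z of roll_center in the frame of recess below 0.0155 m and angle between roll_center's own z axis and vertical below 0.08 rad and value of joint drawer between -0.002 and 0.002 m and velocity of joint drawer below 0.005 m/s); the robot touches nothing.
It fails at once if the dispenser or its drawer is pushed with more than 20 N (contact force between any of the fingers, the arm and dispenser above 20 N).
It fails at once if another thing on the counter is moved by more than 15 mm (distance of any of ballotin_b, bean_jar, ribbon_sage, ribbon_copper, marker_black from where it was at the start of the episode above 0.015 m).
It also fails if it takes over 72 s, if anything falls off the work surface, if the arm or the gripper's body presses on something with over 40 N, if the wrist force passes 120 N, or if a joint passes its speed limit or range.

### The arm

A 6-joint arm with a two-finger parallel gripper is mounted at the origin on a cart in front of the work surface, level with it; the furniture and walls round the work are solid. World frame = base frame: x ahead of the robot, y to its left, z up, the work surface at z = 0. Lengths are in m, angles in degrees, forces in N, time in s.
With the tool pointing down it reaches from about 0.3 to 0.75 m from the base axis. Payload 8.5 kg.
Tool frame: the origin (TCP) lies at the very end of the fingers, on their centre line; the grasp point (between the pads) lies 19 mm behind it; z points along the fingers, y is the line along which they close (so a half turn about z gives the same grasp; the last joint's range is limited). The gripper opens to 85 mm and grips with 20 to 120 N. Pads are 22 mm wide; open, the fingers measure 114 mm over their backs; the gripper's body (76 mm by 85 mm) begins 54 mm behind the grasp point. The pads swing forward as they close: fully open they stand 13 mm farther back than shut.
Start: joints at [54.242, 21.807, 74.336, -0, 83.858, -12.336], TCP at [0.219, 0.505, 0.231] pointing down, gripper open.
Joint ranges: [-178.18, 178.18], [-50.72, 133.34], [12.68, 142.11], [-81.47, 261.47], [9.98, 163.14], [-165.26, 165.26]. Speed limits (degrees/s): [136.94, 136.94, 180, 180, 180, 180].

### API

Orientations are given as a 3x3 rotation matrix whose columns are the frame's x, y, z axes.
In Python, from rig import * gives the robot as it stands. The module is installed in compiled form; this text tells all that it offers.
- The arm moves only by the shell command python3 -m pendant 'ROWS' [OPENING] [FORCE]. ROWS is JSON, a list of rows, each a list of 2 entries, a list of its own where there are three numbers: the shift along the tool's x, y, z as a fraction of full scale, then the turn, a rotation vector about the tool's x, y, z as a fraction of full scale. A call has 1 to 8 rows; each row shifts and turns the commanded pose from where the row before left it, along the tool's axes as they then stand; what a row does not reach is not made up. Full scale, the value 1, is 40 mm for a shift and 5 degrees for a turn. A row lasts 1/8 s, in which the tool goes at most 62.5 mm and 10.7 degrees, less where a joint would pass 70% of its speed; a pose out of reach is approached as far as the arm can. A call with a number of a shift or a turn outside -1 to 1 is refused whole. A call with a gripper value outside its range is refused whole. OPENING is the opening, from 0 (shut) to 1 (fully open), set as the call begins (- or left out, the last holds). The fingers move at their own pace and stop on an object; FORCE is the grip in N (left out, the last holds). Time passes only in rows, so rows that do not move let the fingers close. It gives the time, the measured TCP pose, the force, the opening and the grip force at its end, in the units of the state.
- observe(): the state, without advancing time (a new reading comes with each control period).
- get_image(name): name is "scene" or "top" or "wrist"; returns a dict with "img" (480x640x3 uint8, blue, green, red), "range_z" (480x640 float32, m along the optical axis (not along the pixel's ray), 0 where there is no reading), "camera_matrix" (3x3 intrinsics, pixels), "eye" and "rotation" of the camera in the world. Camera axes: x right, y down, z forward; pixel columns grow to the right and rows downward; lengths in m; the calibration is good to about 2 mm. The wrist camera is an equidistant fisheye: a pixel r from the principal point sees the ray r / f radians off the axis. A picture is of the moment at which its call begins.
- close_job(): hands the job in; it is judged then, once.
Trained networks look in the newest picture that a camera, given by its name, has taken for a name from the list of things; names that differ only in an ending like _2 or _b are one class to them, and where a whole thing is asked for, a point or a joint stands for the part that bears it (a point fixed in the world has none). Each returns a list of dicts, best first, with "conf" (0 to 1); they miss things now and then, are a little off and sometimes report something else, mostly with a low value. They report only what shows in the picture. A call takes as long as a camera call.
- regions_of(camera, query): "mask" (480x640 bool, what is visible of it).
- landmark_of(camera, query): "point" ([x, y, z] in m, in world coordinates, good to about 4 mm: a listed point, or the origin of a listed thing).
The state is a dict: "time_s": time; "q": joint angles; "qvel": joint speeds; "joint_efforts": joint torques, N m; "position": TCP position; "tool_rot": TCP orientation; "ft_force": force on the tool from outside, world axes, zero at the start; "wrist_torque": the same for the moment, N m; "grip_width": finger opening in m; "gripper_force": force on a finger pad.
Only numpy, scipy, OpenCV 4.12 (cv2) and the standard library are available. Lean on these libraries where they do the work, as an engineer would, in place of code of your own. Each camera call takes 0.05 s, during which the arm holds its last target. There are 200 camera calls.

## Working session

There is one attempt and no reset: what is moved stays moved. The work goes in short steps, Python scripts to look and compute and a shell command to move; the robot and the scene stay as the last step left them, time stands still between calls to the robot, and variables do not carry over. Pictures are saved under pics/ and viewed, at most 10 in all, crops included, and the job is handed in when it is done.

```bash
mkdir -p pics; python3 - <<'E'
from rig import *
import cv2,numpy as np
o=observe();print(o['time_s'],o['position'],np.round(o['tool_rot'],3).tolist(),o['grip_width'],o['ft_force'])
ims=[]
for c in('scene','top'):
    d=get_image(c);ims.append(d['img'])
    print(c,d['eye'],np.round(d['rotation'],3).tolist())
    for n in('dispenser','drawer_push','recess','roll_center','ballotin_b','bean_jar','ribbon_sage','ribbon_copper','marker_black'):
        print(n,[(np.round(r['point'],3).tolist(),round(r['conf'],2)) for r in landmark_of(c,n)[:2]])
cv2.imwrite('pics/a.png',cv2.resize(np.vstack(ims),(400*1,600)) if 0 else np.vstack([cv2.resize(i,(400,300)) for i in ims]))
E
```

```text
0.0 [0.21845292 0.50442862 0.23071796] [[-0.918, 0.398, -0.001], [0.398, 0.918, -0.001], [0.0, -0.001, -1.0]] 0.08543008552642045 [-0.26304532 -0.66307039 -0.17377888]
scene [ 0.19316386 -0.30590938  0.9106116 ] [[0.889, -0.364, 0.279], [-0.458, -0.681, 0.571], [-0.018, -0.635, -0.772]]
dispenser [([0.558, 0.3, -0.002], 0.81), ([0.578, 0.289, 0.077], 0.32)]
drawer_push [([0.486, 0.287, 0.031], 0.55)]
recess [([0.543, 0.298, 0.018], 0.74)]
roll_center [([0.58, 0.291, 0.076], 0.9)]
ballotin_b [([0.591, 0.53, -0.002], 0.64)]
bean_jar [([0.634, 0.074, -0.002], 0.97)]
ribbon_sage [([0.398, 0.536, -0.001], 0.64)]
ribbon_copper [([0.482, 0.51, -0.001], 0.74)]
marker_black [([0.372, 0.076, 0.001], 0.83)]
top [0.35973355 0.31333577 0.94363365] [[0.012, -0.989, 0.147], [-1.0, -0.015, -0.021], [0.023, -0.146, -0.989]]
dispenser [([0.556, 0.297, -0.0], 0.79)]
drawer_push [([0.491, 0.286, 0.036], 0.86)]
recess []
roll_center [([0.581, 0.293, 0.078], 0.8)]
ballotin_b [([0.589, 0.534, -0.003], 0.89)]
bean_jar [([0.629, 0.072, -0.001], 0.97)]
ribbon_sage [([0.402, 0.538, -0.001], 0.97)]
ribbon_copper [([0.478, 0.513, 0.0], 0.76), ([0.489, 0.286, 0.036], 0.6)]
marker_black []
```

View pics/a.png

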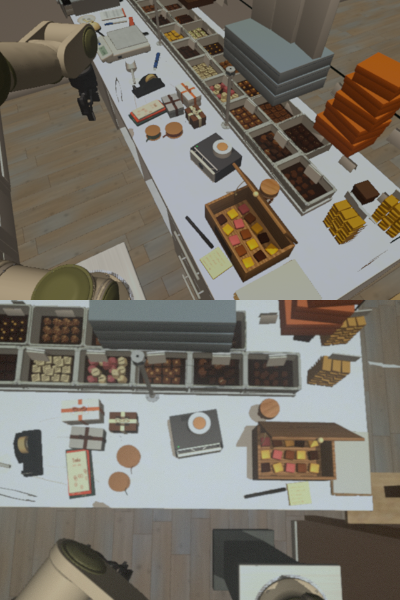

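The scene view shows the dispenser at about (215,155) and the top view at (195,432), with the roll on its roof. The spools are to the left, the jar and chest to the right, and a thin post stands behind at about (148,390). Next I'll measure yaw and centres from depth.

```bash
cat > h.py <<'E'
from rig import *
import cv2,numpy as np
def cloud(c):
    d=get_image(c);K=d['camera_matrix'];z=d['range_z'];v,u=np.mgrid[:480,:640]
    if c=='wrist':
        x=(u-K[0,2])/K[0,0];y=(v-K[1,2])/K[1,1];r=np.hypot(x,y)+1e-9;t=np.tan(np.minimum(r,1.5))
        p=np.dstack([x/r*t*z,y/r*t*z,z])
    else: p=np.dstack([(u-K[0,2])/K[0,0]*z,(v-K[1,2])/K[1,1]*z,z])
    P=p@np.array(d['rotation']).T+d['eye'];P[z==0]=np.nan
    return d['img'],P
def circ(p):
    (x,y),r=cv2.minEnclosingCircle(p[:,:2].astype(np.float32)*1000);return np.round([x,y,r],1)
E
python3 - <<'E'
from h import *
for c in('top','scene'):
    im,P=cloud(c);near=np.hypot(P[...,0]-.557,P[...,1]-.298)<.13
    Z=P[...,2]
    roof=P[near&(Z>.056)&(Z<.068)];roll=P[near&(Z>.079)&(Z<.097)]
    print(c,len(roof),len(roll),np.median(roof[:,2]),np.median(roll[:,2]),circ(roll),roll[:,:2].mean(0),(np.percentile(roll[:,:2],1,axis=0)+np.percentile(roll[:,:2],99,axis=0))/2)
    print(cv2.minAreaRect(roof[:,:2].astype(np.float32)*1000))
    far=P[(np.hypot(P[...,0]-.557,P[...,1]-.298)<.25)&(Z>.1)]
    print('tall',np.nanmin(far,0),np.nanmax(far,0))
    fr=P[near&(Z>.045)&(Z<.0555)&(P[...,0]<.53)];
    if len(fr)>20: print('front top',len(fr),cv2.minAreaRect(fr[:,:2].astype(np.float32)*1000))
im,_=cloud('top');cv2.imwrite('pics/b.png',cv2.resize(im[150:270,230:390],(640,480),interpolation=2))
E
```

```text
top 3308 1013 0.06045184195084341 0.08578888749060087 [578.3 290.8  34.6] [0.57743662 0.2912489 ] [0.57785898 0.29101985]
((554.0789184570312, 299.2867431640625), (130.876220703125, 150.16653442382812), 10.195367813110352)
tall [0.50014468 0.04856178 0.10003523] [0.796384   0.50486405 0.39701264]
front top 403 ((500.7967834472656, 290.5704345703125), (24.259191513061523, 146.98663330078125), 10.343011856079102)
scene 1935 629 0.06230879783325838 0.08757813003914305 [575.3 291.4  35.3] [0.57371927 0.28948903] [0.57469051 0.29117874]
((551.3179321289062, 300.2422790527344), (130.33364868164062, 153.63787841796875), 10.168926239013672)
tall [0.49685465 0.04922178 0.10000403] [0.80677041 0.51649943 0.39949633]
front top 304 ((498.4525146484375, 289.0882568359375), (29.352399826049805, 150.85748291015625), 12.87328052520752)
```

View pics/b.png

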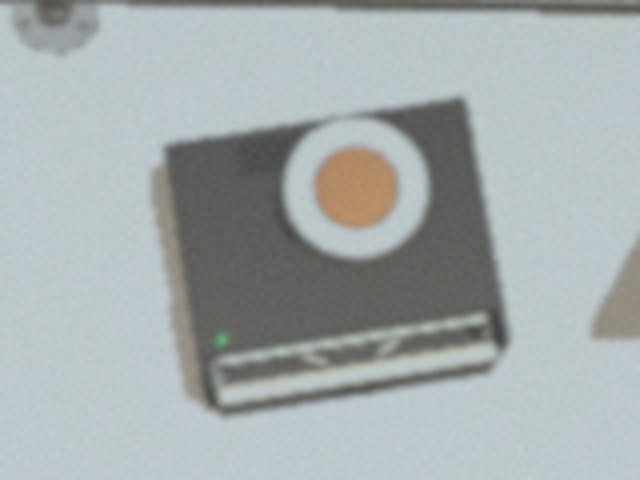

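```bash
python3 -m pendant '[[[0,0,0],[0,0,-0.96]],[[0,0,0],[0,0,-0.96]],[[0,0,0],[0,0,-0.96]],[[0,0,0],[0,0,-0.96]],[[0,0,0],[0,0,-0.96]],[[0,0,0],[0,0,-0.96]],[[0,0,0],[0,0,-0.96]],[[0,0,0],[0,0,0]]]' 0 40; python3 -m pendant '[[[-0.66,-0.93,0],[0,0,0]],[[-0.66,-0.93,0],[0,0,0]],[[-0.66,-0.93,0],[0,0,0]],[[-0.66,-0.93,0],[0,0,0]],[[-0.66,-0.93,0.3],[0,0,0]],[[-0.66,-0.93,0.3],[0,0,0]],[[-0.66,-0.93,0.3],[0,0,0]],[[0,0,0],[0,0,0]]]'
```

```text
time_s: 2.15
position: [0.2186, 0.5047, 0.2313]
tool_rot: [[-0.984, -0.176, 0.0], [-0.176, 0.984, 0.0], [-0.0, 0.0, -1.0]]
ft_force: [0.5, -0.3, 0.7]
grip_width: -0.0
gripper_force: 0.0
time_s: 3.15
position: [0.448, 0.279, 0.1943]
tool_rot: [[-0.985, -0.171, -0.001], [-0.171, 0.985, -0.001], [0.002, -0.001, -1.0]]
ft_force: [-0.6, 0.6, -0.2]
grip_width: 0.0002
gripper_force: 0.0
```

```bash
python3 -m pendant '[[[0,0,0.84],[0,0,0]],[[0,0,0.84],[0,0,0]],[[0,0,0.84],[0,0,0]],[[0,0,0.84],[0,0,0]],[[0,0,0.84],[0,0,0]],[[-0.25,0,0],[0,0,0]],[[0,0,0],[0,0,0]]]'; python3 - <<'E'
from h import *
im,P=cloud('wrist');cv2.imwrite('pics/c.png',im)
print([(np.round(r['point'],4).tolist(),round(r['conf'],2)) for r in landmark_of('wrist','drawer_push')[:2]])
print([(np.round(r['point'],4).tolist(),round(r['conf'],2)) for r in landmark_of('wrist','roll_center')[:2]])
o=observe();print(o['position'],o['ft_force'])
E
```

```text
time_s: 4.03
position: [0.4578, 0.2835, 0.0287]
tool_rot: [[-0.984, -0.176, 0.003], [-0.176, 0.984, 0.001], [-0.003, 0.0, -1.0]]
ft_force: [0.1, 0.3, 0.2]
grip_width: 0.0001
gripper_force: 0.0
[([0.4851, 0.285, 0.0348], 0.6)]
[]
[0.45685782 0.28313106 0.02864124] [-0.30802811  0.40890866  0.38809608]
```

View pics/c.png

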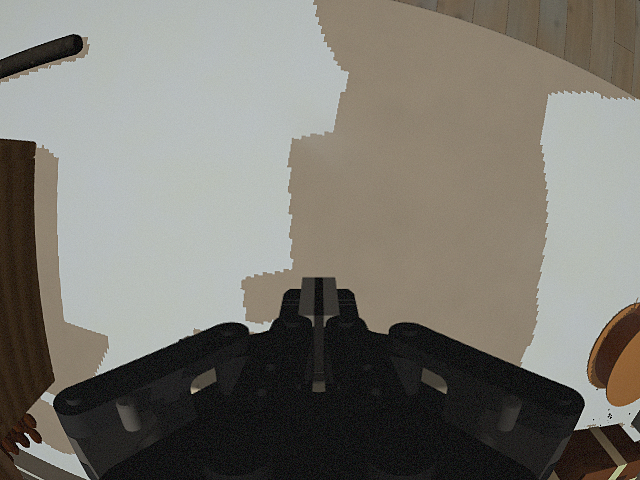

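The wrist camera sits on the robot side, so it shows the gripper (320,290) and the counter but not the drawer. I'll approach by feel.

```bash
python3 -m pendant '[[[-0.3,0,0],[0,0,0]],[[0,0,0],[0,0,0]]]' |egrep 'pos|force'; for i in 1 2 3; do python3 -m pendant '[[[-0.04,0,0],[0,0,0]]]' |egrep 'posi|ft_force'; done
```

```text
position: [0.4694, 0.2851, 0.0278]
ft_force: [0.4, 0.1, -0.6]
gripper_force: 0.0
position: [0.4698, 0.2851, 0.0274]
ft_force: [-0.7, 0.3, 0.1]
position: [0.4713, 0.2854, 0.0273]
ft_force: [0.0, 0.0, -0.8]
position: [0.4729, 0.2858, 0.0273]
ft_force: [-0.8, -0.3, -0.6]
```

```bash
python3 -m pendant '[[[-0.05,0,0],[0,0,0]]]' |egrep 'posi|ft_force'; python3 -m pendant '[[[-0.03,0,0],[0,0,0]]]' |egrep 'posi|ft_force';  python3 -m pendant '[[[-0.03,0,0],[0,0,0]]]' |egrep 'posi|ft_force'; python3 -m pendant '[[[-0.02,0,0],[0,0,0]]]' |egrep 'posi|ft_force'
```

```text
position: [0.4749, 0.2861, 0.0273]
ft_force: [0.1, -1.1, 0.7]
position: [0.4762, 0.2863, 0.0273]
ft_force: [-0.4, -0.8, 0.2]
position: [0.4773, 0.2865, 0.0273]
ft_force: [-0.7, -0.4, -0.7]
position: [0.4781, 0.2867, 0.0273]
ft_force: [-0.3, -0.1, -0.8]
```

```bash
python3 -m pendant '[[[-0.025,0,0],[0,0,0]]]' |egrep 'posi|ft_force'; python3 -m pendant '[[[-0.025,0,0],[0,0,0]]]' |egrep 'posi|ft_force';  python3 -m pendant '[[[-0.025,0,0],[0,0,0]]]' |egrep 'posi|ft_force'
```

```text
position: [0.4786, 0.2868, 0.0273]
ft_force: [-3.4, -0.9, 3.1]
position: [0.4789, 0.2868, 0.0273]
ft_force: [-7.4, -1.3, 4.5]
position: [0.4797, 0.287, 0.0273]
ft_force: [-6.5, -2.2, 5.0]
```

```bash
python3 -m pendant '[[[-0.025,0,0],[0,0,0]]]' |egrep 'posi|ft_force'; python3 -m pendant '[[[-0.015,0,0],[0,0,0]]]' |egrep 'posi|ft_force';  python3 -m pendant '[[[-0.015,0,0],[0,0,0]]]' |egrep 'posi|ft_force'
```

```text
position: [0.4806, 0.2871, 0.0273]
ft_force: [-8.1, -1.0, 5.3]
position: [0.4812, 0.2873, 0.0273]
ft_force: [-7.2, -1.5, 4.7]
position: [0.4818, 0.2874, 0.0273]
ft_force: [-6.0, -1.3, 5.9]
```

```bash
python3 -m pendant '[[[-0.015,0,0],[0,0,0]]]' |egrep 'posi|ft_force'; python3 -m pendant '[[[-0.015,0,0],[0,0,0]]]' |egrep 'posi|ft_force'
```

```text
position: [0.4824, 0.2875, 0.0273]
ft_force: [-7.1, -2.1, 4.5]
position: [0.483, 0.2876, 0.0273]
ft_force: [-6.5, -0.4, 5.0]
```

```bash
python3 -m pendant '[[[-0.015,0,0],[0,0,0]]]' |egrep 'posi|ft_force'; python3 -m pendant '[[[-0.015,0,0],[0,0,0]]]' |egrep 'posi|ft_force'
```

```text
position: [0.4835, 0.2877, 0.0273]
ft_force: [-7.2, -1.0, 5.2]
position: [0.4841, 0.2878, 0.0273]
ft_force: [-6.9, -0.9, 4.9]
```

```bash
python3 -m pendant '[[[-0.015,0,0],[0,0,0]]]' |egrep 'posi|ft_force'; python3 -m pendant '[[[-0.015,0,0],[0,0,0]]]' |egrep 'posi|ft_force'
```

```text
position: [0.4847, 0.2879, 0.0273]
ft_force: [-6.5, -0.7, 5.6]
position: [0.4853, 0.288, 0.0273]
ft_force: [-7.7, -1.8, 5.1]
```

```bash
python3 -m pendant '[[[-0.015,0,0],[0,0,0]]]' |egrep 'posi|ft_force'
```

```text
position: [0.4857, 0.2881, 0.0273]
ft_force: [-7.1, -1.1, 6.5]
```

```bash
python3 -m pendant '[[[-0.015,0,0],[0,0,0]]]' |egrep 'posi|ft_force'; python3 -m pendant '[[[-0.015,0,0],[0,0,0]]]' |egrep 'posi|ft_force'
```

```text
position: [0.4863, 0.2882, 0.0273]
ft_force: [-7.3, -0.6, 4.9]
position: [0.4869, 0.2883, 0.0273]
ft_force: [-7.1, -1.2, 5.2]
```

```bash
python3 -m pendant '[[[-0.015,0,0],[0,0,0]]]' |egrep 'posi|ft_force'; python3 -m pendant '[[[-0.015,0,0],[0,0,0]]]' |egrep 'posi|ft_force'
```

```text
position: [0.4875, 0.2884, 0.0273]
ft_force: [-7.0, -1.8, 5.3]
position: [0.4881, 0.2885, 0.0273]
ft_force: [-7.8, -1.4, 5.5]
```

```bash
python3 -m pendant '[[[-0.015,0,0],[0,0,0]]]' |egrep 'posi|ft_force'
```

```text
position: [0.4887, 0.2886, 0.0273]
ft_force: [-8.3, -1.7, 6.3]
```

```bash
python3 -m pendant '[[[-0.015,0,0],[0,0,0]]]' |egrep 'posi|ft_force'
```

```text
position: [0.4892, 0.2887, 0.0272]
ft_force: [-7.9, -2.6, 6.7]
```

```bash
python3 -m pendant '[[[-0.0125,0,0],[0,0,0]]]' |egrep 'posi|ft_force'
```

```text
position: [0.4894, 0.2888, 0.0273]
ft_force: [-9.5, -1.6, 7.5]
```

```bash
python3 -m pendant '[[[-0.0125,0,0],[0,0,0]]]' |egrep 'posi|ft_force'
```

```text
position: [0.4895, 0.2888, 0.0273]
ft_force: [-11.7, -2.2, 9.6]
```

Hard stop felt about 11 mm in. I'll let go, retreat past the drawer travel, and rise.

```bash
python3 -m pendant '[[[1,0,0],[0,0,0]],[[1,0,0],[0,0,0]],[[1,0,0],[0,0,0]],[[0.5,0,-0.8],[0,0,0]],[[0,0,-1],[0,0,0]],[[0,0,-1],[0,0,0]],[[0,0,-1],[0,0,0]],[[0,0,0],[0,0,0]]]' 1 40; python3 -m pendant '[[[0,0,-0.2],[0,0,0]],[[0,0,0],[0,0,0]],[[0,0,0],[0,0,0]],[[0,0,0],[0,0,0]],[[0,0,0],[0,0,0]],[[0,0,0],[0,0,0]],[[0,0,0],[0,0,0]]]' | head -2;  python3 - <<'E'
from h import *
for c in('top','scene'):
    im,P=cloud(c)
    if c=='top': cv2.imwrite('pics/d.png',cv2.resize(im[150:330,230:470],(720,540),interpolation=2))
    for n in('dispenser','drawer_push','recess','roll_center'):
        print(c,n,[(np.round(r['point'],4).tolist(),round(r['conf'],2)) for r in landmark_of(c,n)[:1]])
o=observe();print(o['position'],o['time_s'])
E
```

```text
time_s: 8.93
position: [0.3553, 0.2649, 0.1818]
tool_rot: [[-0.984, -0.177, 0.006], [-0.177, 0.984, 0.002], [-0.006, 0.001, -1.0]]
ft_force: [-0.6, 0.1, -0.7]
grip_width: 0.0853
gripper_force: 0.0
time_s: 9.8
position: [0.354, 0.2644, 0.1873]
top dispenser [([0.5575, 0.3004, -0.0044], 0.84)]
top drawer_push [([0.4028, 0.2734, 0.0392], 0.65)]
top recess [([0.4498, 0.2797, 0.0167], 0.79)]
top roll_center [([0.5819, 0.2933, 0.0732], 0.58)]
scene dispenser [([0.5561, 0.2987, -0.0024], 0.78)]
scene drawer_push [([0.3952, 0.269, 0.0322], 0.55)]
scene recess [([0.4534, 0.2819, 0.0213], 0.96)]
scene roll_center [([0.5793, 0.291, 0.0771], 0.96)]
[0.3539897  0.26441623 0.18732243] 10.3
```

View pics/d.png

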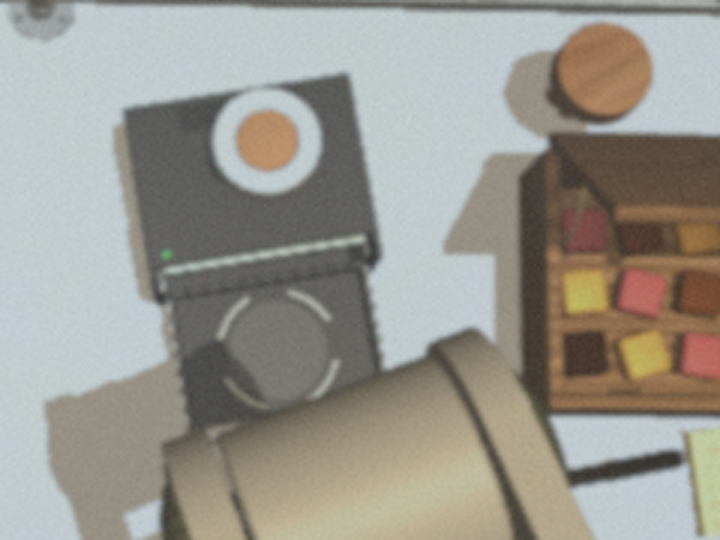

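The drawer has sprung out, with its recess at about (278,350) in the crop, and the roll is still on the roof at (267,140). Now over the roll.

```bash
python3 -m pendant '[[[-0.94,-0.055,0],[0,0,0]],[[-0.94,-0.055,0],[0,0,0]],[[-0.94,-0.055,0],[0,0,0]],[[-0.94,-0.055,0],[0,0,0]],[[-0.94,-0.055,0],[0,0,0]],[[-0.94,-0.055,0.5],[0,0,0]],[[0,0,0.5],[0,0,0]],[[0,0,0],[0,0,0]]]' 1 40;  python3 - <<'E'
from h import *
im,P=cloud('wrist');cv2.imwrite('pics/e.png',im)
for n in('roll_center','recess','drawer_push'):
    print(n,[(np.round(r['point'],4).tolist(),round(r['conf'],2)) for r in landmark_of('wrist',n)[:1]])
Z=P[...,2];near=np.hypot(P[...,0]-.578,P[...,1]-.291)<.05
r=P[near&(Z>.08)&(Z<.095)];print(len(r),len(r) and (circ(r),np.median(r[:,2])))
im,P=cloud('top');Z=P[...,2];near=(np.hypot(P[...,0]-.45,P[...,1]-.28)<.09)
f=P[near&(Z>.047)&(Z<.06)&(P[...,0]<.44)];print('front',len(f),cv2.minAreaRect(f[:,:2].astype(np.float32)*1000) if len(f)>9 else 0)
for n in('recess','drawer_push','dispenser'):print(n,[(np.round(r['point'],4).tolist(),round(r['conf'],2)) for r in landmark_of('top',n)[:1]])
cv2.imwrite('pics/e2.png',im)
E
```

```text
time_s: 11.3
position: [0.5778, 0.291, 0.1455]
tool_rot: [[-0.984, -0.177, -0.004], [-0.177, 0.984, -0.001], [0.004, -0.0, -1.0]]
ft_force: [-1.0, -0.4, 0.3]
grip_width: 0.0855
gripper_force: 0.0
roll_center [([0.5797, 0.2908, 0.0741], 0.65)]
recess [([0.4555, 0.2799, 0.0182], 0.95)]
drawer_push []
10598 (array([577.4, 289.6,  34.5]), np.float64(0.08591676987026593))
front 206 ((399.1068115234375, 303.43048095703125), (10.098082542419434, 73.57836151123047), 10.570450782775879)
recess [([0.4502, 0.2844, 0.0188], 0.67)]
drawer_push [([0.4005, 0.2713, 0.0353], 0.93)]
dispenser [([0.5591, 0.2963, 0.0015], 0.66)]
```

View pics/e.png

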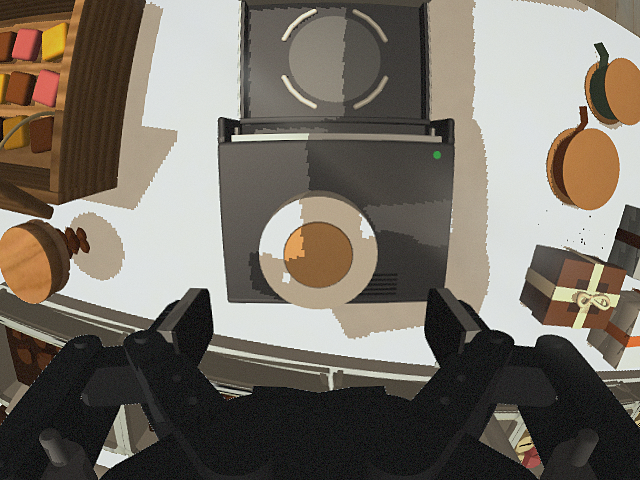

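The wrist view shows the roll centred at about (318,250) between the open fingers, and the empty recess at about (334,58). The roll agrees with the TCP to about 1 mm, so I'll descend and grip. In the same step I'll measure the rib circle.

```bash
python3 - <<'E'
from h import *
im,P=cloud('wrist');Z=P[...,2];g=im.min(2)
m=(g>110)&(np.hypot(P[...,0]-.4515,P[...,1]-.281)<.05)&(Z<.035)
p=P[m];A=np.c_[2*p[:,:2],np.ones(len(p))];s=np.linalg.lstsq(A,(p[:,:2]**2).sum(1),rcond=None)[0]
print(len(p),s[:2],np.sqrt(s[2]+s[0]**2+s[1]**2),np.median(p[:,2]),circ(p))
E
python3 -m pendant '[[[0,0,0.8],[0,0,0]],[[0,0,0.8],[0,0,0]],[[0,0,0.4],[0,0,0]],[[0,0,0.14],[0,0,0]],[[0,0,0],[0,0,0]]]' 1; python3 -m pendant '[[[0,0,0],[0,0,0]],[[0,0,0],[0,0,0]],[[0,0,0],[0,0,0]],[[0,0,0],[0,0,0]],[[0,0,0],[0,0,0]]]' 0 25
```

```text
4481 [0.45304859 0.27696516] 0.024968784891074427 0.01835480865182937 [452.  278.6  41.1]
time_s: 12.38
position: [0.5787, 0.2914, 0.0624]
tool_rot: [[-0.984, -0.177, 0.001], [-0.177, 0.984, 0.0], [-0.001, 0.0, -1.0]]
ft_force: [-0.0, -0.3, 0.1]
grip_width: 0.0855
gripper_force: 0.0
time_s: 13.0
position: [0.579, 0.2915, 0.0631]
tool_rot: [[-0.984, -0.177, 0.002], [-0.177, 0.984, 0.001], [-0.002, 0.0, -1.0]]
ft_force: [-2.0, 0.1, 6.6]
grip_width: 0.0681
gripper_force: 28.2
```

Gripped at 68 mm, with the fingertips just touching the roof. Lift and carry to above the recess.

```bash
python3 -m pendant '[[[0,0,-0.6],[0,0,0]],[[0,0,-0.6],[0,0,0]],[[0.6,0.05,0],[0,0,0]],[[0.8,0.07,0],[0,0,0]],[[0.8,0.07,0],[0,0,0]],[[0.8,0.07,0],[0,0,0]],[[0.18,0.02,0.5],[0,0,0]],[[0,0,0.5],[0,0,0]]]';  python3 -m pendant '[[[0,0,0.2],[0,0,0]],[[0,0,0],[0,0,0]]]'; python3 - <<'E'
from h import *
im,P=cloud('wrist');cv2.imwrite('pics/f.png',im)
Z=P[...,2]
r=P[(np.hypot(P[...,0]-.452,P[...,1]-.28)<.05)&(Z>.07)&(Z<.1)];print(len(r),len(r) and (circ(r),np.percentile(r[:,2],[5,50,95])))
for n in('roll_center','recess','drawer_push'):
    print(n,[(np.round(r['point'],4).tolist(),round(r['conf'],2)) for c in('wrist','top','scene') for r in landmark_of(c,n)[:1]])
print(observe()['position'])
E
```

```text
time_s: 14.0
position: [0.4507, 0.2799, 0.0698]
tool_rot: [[-0.984, -0.177, 0.001], [-0.177, 0.984, 0.0], [-0.001, 0.0, -1.0]]
ft_force: [1.0, -0.5, -1.2]
grip_width: 0.0681
gripper_force: 28.8
time_s: 14.25
position: [0.4513, 0.2798, 0.0617]
tool_rot: [[-0.984, -0.177, -0.0], [-0.177, 0.984, -0.0], [0.0, -0.0, -1.0]]
ft_force: [-0.7, -0.3, -0.9]
grip_width: 0.068
gripper_force: 28.8
28279 (array([443.9, 277.6,  47.9]), array([0.07976017, 0.08448895, 0.09135527]))
roll_center [([0.4515, 0.2814, 0.0763], 0.73), ([0.5827, 0.2921, 0.0741], 0.58), ([0.5793, 0.291, 0.0771], 0.96)]
recess [([0.4502, 0.2844, 0.0188], 0.67), ([0.4534, 0.2819, 0.0213], 0.96)]
drawer_push [([0.3968, 0.2713, 0.0305], 0.78), ([0.4005, 0.2713, 0.0353], 0.93), ([0.3952, 0.269, 0.0322], 0.55)]
[0.45126874 0.27983283 0.06186704]
```

View pics/f.png

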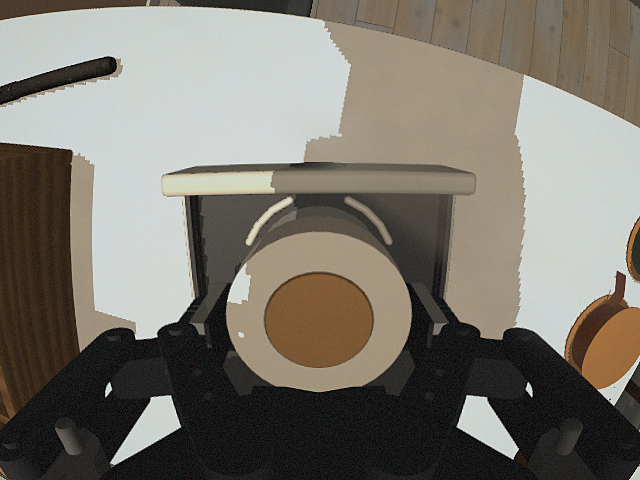

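The wrist view shows the roll held at about (318,318) and the two front ribs at (270,220) and (368,220). They are laterally symmetric, so only the offset along the drawer needs a check.

```bash
python3 - <<'E'
from h import *
from scipy.optimize import least_squares
im,P=cloud('wrist');g=im.min(2);v,u=np.mgrid[:480,:640]
a=np.radians(10.2);R=np.array([[np.cos(a),np.sin(a)],[-np.sin(a),np.cos(a)]])
t=observe()['position'][:2]
m=(v>194)&(v<248)&(u>243)&(u<395)&(g>105)&(P[...,2]<.032)&(P[...,2]>.012)
p=(P[m][:,:2]-t)@R.T;print('ribs',len(p),np.median(P[m][:,2]))
f=least_squares(lambda c:np.hypot(*(p-c).T)-.039,[0,0],loss='soft_l1',f_scale=.001);print(f.x*1000,np.std(np.hypot(*(p-f.x).T))*1000)
Z=P[...,2];m=(Z>.081)&(Z<.09)&(v<300)&(v>220)&(u>220)&(u<420)
q=(P[m][:,:2]-t)@R.T
h=q[cv2.convexHull((q*1000).astype(np.float32),returnPoints=False)[:,0]];h=h[(h[:,0]<-.008)]
f=least_squares(lambda c:np.hypot(*(h-c).T)-.0345,[0,0],loss='soft_l1',f_scale=.001);print('roll',len(h),f.x*1000,np.median(Z[m]),np.std(np.hypot(*(h-f.x).T))*1000)
# tilt
A=np.c_[q,np.ones(len(q))];print('tilt',np.linalg.lstsq(A,Z[m],rcond=None)[0])
w=(v>165)&(v<194)&(u>180)&(u<460)&(Z>.045)&(Z<.06);x=((P[w][:,:2]-t)@R.T);print('front plate x',np.percentile(x[:,0],[2,50,98])*1000, 'y',(x[:,1].min()+x[:,1].max())*500)
E
```

```text
ribs 713 0.021413963766068606
[ 0.76312045 -0.99616896] 0.9501693029415136
roll 29 [-1.52829677 -1.26598722] 0.08456311950957204 0.8985387105710745
tilt [ 0.03056547 -0.00019517  0.08520879]
front plate x [-53.39355656 -48.88618984 -43.772283  ] y -0.38101600567294613
```

```bash
python3 -m pendant '[[[-0.05,0,0.2],[0,0,0]],[[0,0,0.4],[0,0,0]],[[0,0,0.2],[0,0,0]],[[0,0,0.1],[0,0,0]],[[0,0,0],[0,0,0]]]';  python3 -m pendant '[[[0,0,0.03],[0,0,0]],[[0,0,0.03],[0,0,0]],[[0,0,0],[0,0,0]]]'
```

```text
time_s: 15.42
position: [0.4532, 0.2802, 0.0256]
tool_rot: [[-0.984, -0.177, -0.0], [-0.177, 0.984, -0.0], [0.0, -0.0, -1.0]]
ft_force: [0.2, 0.4, 0.0]
grip_width: 0.0683
gripper_force: 28.8
time_s: 15.8
position: [0.4532, 0.2802, 0.0234]
tool_rot: [[-0.984, -0.177, 0.0], [-0.177, 0.984, 0.0], [-0.0, 0.0, -1.0]]
ft_force: [0.9, 0.6, -0.3]
grip_width: 0.0678
gripper_force: 28.8
```

```bash
python3 -m pendant '[[[0,0,0.03],[0,0,0]],[[0,0,0],[0,0,0]]]' |egrep 'posi|ft_f'; python3 -m pendant '[[[0,0,0.03],[0,0,0]],[[0,0,0],[0,0,0]]]' |egrep 'posi|ft_f'
```

```text
position: [0.4531, 0.2802, 0.0221]
ft_force: [-0.2, -0.2, -1.0]
position: [0.4531, 0.2802, 0.0208]
ft_force: [0.4, 0.4, -1.3]
```

```bash
python3 -m pendant '[[[0,0,0],[0,0,0]],[[0,0,0],[0,0,0]],[[0,0,0],[0,0,0]],[[0,0,0],[0,0,0]]]' 0.93; python3 -m pendant '[[[0,0,-0.3],[0,0,0]],[[0,0,-0.8],[0,0,0]],[[0,0,-0.8],[0,0,0]],[[0,0,0],[0,0,0]]]'; python3 - <<'E'
from h import *
from scipy.optimize import least_squares
im,P=cloud('wrist');cv2.imwrite('pics/g.png',im)
Z=P[...,2];r=P[(np.hypot(P[...,0]-.452,P[...,1]-.28)<.042)&(Z>.037)&(Z<.052)]
print(circ(r),np.median(r[:,2]));A=np.c_[r[:,:2],np.ones(len(r))];print(np.linalg.lstsq(A,r[:,2],rcond=None)[0])
for n in('roll_center','drawer_push'):
    print(n,[(np.round(r['point'],4).tolist(),round(r['conf'],2)) for c in('wrist','scene') for r in landmark_of(c,n)[:1]])
E
```

```text
time_s: 16.8
position: [0.4532, 0.2802, 0.021]
tool_rot: [[-0.984, -0.177, 0.0], [-0.177, 0.984, 0.0], [-0.0, 0.0, -1.0]]
ft_force: [-0.8, -0.0, 0.1]
grip_width: 0.0796
gripper_force: 0.0
time_s: 17.3
position: [0.4543, 0.2806, 0.0997]
tool_rot: [[-0.984, -0.177, 0.005], [-0.177, 0.984, 0.002], [-0.005, 0.001, -1.0]]
ft_force: [-0.7, 0.0, -0.7]
grip_width: 0.0795
gripper_force: 0.0
[451.5 278.7  34.5] 0.04288830872605831
[0.00582214 0.00101555 0.03998464]
roll_center [([0.4526, 0.277, 0.033], 0.6), ([0.5793, 0.291, 0.0771], 0.96)]
drawer_push [([0.4002, 0.2689, 0.0323], 0.6), ([0.3952, 0.269, 0.0322], 0.55)]
```

View pics/g.png

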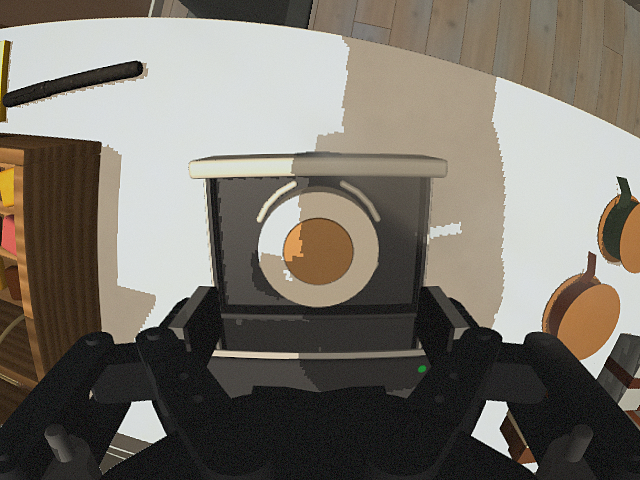

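The roll lies flat and centred in the recess at about (318,248). Now I'll close the fingers, go in front of the drawer and lower.

```bash
python3 -m pendant '[[[0,0,-0.6],[0,0,0]],[[0.8,0,0],[0,0,0]],[[0.8,0,0],[0,0,0]],[[0.8,0.05,0],[0,0,0]],[[0.2,0,0],[0,0,0]],[[0,0,0],[0,0,0]]]' 0 40;  python3 -m pendant '[[[0,0,0.8],[0,0,0]],[[0,0,0.8],[0,0,0]],[[0,0,0.7],[0,0,0]],[[0,0,0],[0,0,0]],[[0,0,0],[0,0,0]]]'
```

```text
time_s: 18.3
position: [0.3508, 0.2639, 0.1208]
tool_rot: [[-0.984, -0.177, 0.0], [-0.177, 0.984, -0.0], [-0.0, -0.0, -1.0]]
ft_force: [1.2, -0.5, -0.3]
grip_width: -0.0003
gripper_force: 0.0
time_s: 18.92
position: [0.3515, 0.264, 0.0295]
tool_rot: [[-0.984, -0.177, 0.001], [-0.177, 0.984, 0.0], [-0.001, 0.0, -1.0]]
ft_force: [0.3, -0.0, 0.2]
grip_width: -0.0003
gripper_force: 0.0
```

```bash
python3 -m pendant '[[[-0.2,0,0.03],[0,0,0]],[[-0.2,0,0],[0,0,0]],[[-0.2,0,0],[0,0,0]],[[-0.1,0,0],[0,0,0]],[[-0.08,0,0],[0,0,0]],[[-0.08,0,0],[0,0,0]],[[-0.08,0,0],[0,0,0]],[[-0.08,0,0],[0,0,0]]]' | egrep 'posi|ft_f'; python3 -m pendant '[[[-0.08,0,0],[0,0,0]],[[-0.08,0,0],[0,0,0]],[[-0.08,0,0],[0,0,0]],[[-0.08,0,0],[0,0,0]]]' | egrep 'posi|ft_f'
```

```text
position: [0.3903, 0.2709, 0.0277]
ft_force: [-3.0, 0.5, 2.5]
position: [0.4033, 0.2733, 0.0277]
ft_force: [-4.0, -0.1, 2.1]
```

```bash
python3 -m pendant '[[[-0.1,0,0],[0,0,0]],[[-0.1,0,0],[0,0,0]],[[-0.1,0,0],[0,0,0]],[[-0.1,0,0],[0,0,0]],[[-0.1,0,0],[0,0,0]],[[-0.1,0,0],[0,0,0]],[[-0.1,0,0],[0,0,0]],[[-0.1,0,0],[0,0,0]]]' | egrep 'posi|ft_f'; python3 -m pendant '[[[-0.1,0,0],[0,0,0]],[[-0.1,0,0],[0,0,0]],[[-0.1,0,0],[0,0,0]],[[-0.1,0,0],[0,0,0]],[[-0.1,0,0],[0,0,0]],[[-0.1,0,0],[0,0,0]],[[-0.1,0,0],[0,0,0]],[[-0.1,0,0],[0,0,0]]]' | egrep 'posi|ft_f'
```

```text
position: [0.4347, 0.279, 0.0277]
ft_force: [-5.3, 1.4, 3.2]
position: [0.4658, 0.2847, 0.0277]
ft_force: [-7.6, 1.5, 4.2]
```

```bash
python3 -m pendant '[[[-0.07,0,0],[0,0,0]],[[-0.07,0,0],[0,0,0]],[[-0.07,0,0],[0,0,0]],[[-0.05,0,0],[0,0,0]]]' | egrep 'posi|ft_f'
```

```text
position: [0.4759, 0.2866, 0.0277]
ft_force: [-7.4, 2.6, 4.2]
```

Now fine steps past the latched position.

```bash
python3 -m pendant '[[[-0.03,0,0],[0,0,0]],[[-0.03,0,0],[0,0,0]],[[-0.03,0,0],[0,0,0]]]' | egrep 'posi|ft_f'; python3 -m pendant '[[[-0.02,0,0],[0,0,0]],[[-0.015,0,0],[0,0,0]]]' | egrep 'posi|ft_f';python3 -m pendant '[[[-0.015,0,0],[0,0,0]]]' | egrep 'posi|ft_f'
```

```text
position: [0.4795, 0.2872, 0.0277]
ft_force: [-7.5, 1.7, 4.3]
position: [0.4808, 0.2875, 0.0277]
ft_force: [-7.7, 1.0, 4.4]
position: [0.4814, 0.2876, 0.0277]
ft_force: [-7.0, 2.4, 4.0]
```

```bash
python3 -m pendant '[[[-0.015,0,0],[0,0,0]],[[-0.015,0,0],[0,0,0]]]' | egrep 'posi|ft_f';python3 -m pendant '[[[-0.015,0,0],[0,0,0]]]' | egrep 'posi|ft_f'
```

```text
position: [0.4826, 0.2878, 0.0277]
ft_force: [-6.8, 2.5, 4.2]
position: [0.4832, 0.2879, 0.0277]
ft_force: [-7.0, 1.3, 3.5]
```

```bash
python3 -m pendant '[[[-0.015,0,0],[0,0,0]],[[-0.015,0,0],[0,0,0]]]' | egrep 'posi|ft_f';python3 -m pendant '[[[-0.015,0,0],[0,0,0]]]' | egrep 'posi|ft_f'
```

```text
position: [0.4843, 0.2881, 0.0277]
ft_force: [-6.6, 2.3, 4.7]
position: [0.4849, 0.2882, 0.0277]
ft_force: [-7.1, 2.5, 3.7]
```

```bash
python3 -m pendant '[[[-0.015,0,0],[0,0,0]],[[-0.015,0,0],[0,0,0]]]' | egrep 'posi|ft_f';python3 -m pendant '[[[-0.015,0,0],[0,0,0]]]' | egrep 'posi|ft_f'
```

```text
position: [0.4861, 0.2885, 0.0277]
ft_force: [-8.2, 1.7, 4.3]
position: [0.4866, 0.2886, 0.0277]
ft_force: [-8.2, 3.1, 4.5]
```

```bash
python3 -m pendant '[[[-0.015,0,0],[0,0,0]]]' | egrep 'posi|ft_f';python3 -m pendant '[[[-0.015,0,0],[0,0,0]]]' | egrep 'posi|ft_f'
```

```text
position: [0.4871, 0.2887, 0.0277]
ft_force: [-8.5, 1.8, 5.0]
position: [0.4877, 0.2887, 0.0277]
ft_force: [-8.2, 2.1, 5.1]
```

```bash
python3 -m pendant '[[[-0.015,0,0],[0,0,0]]]' | egrep 'posi|ft_f';python3 -m pendant '[[[-0.01,0,0],[0,0,0]]]' | egrep 'posi|ft_f'
```

```text
position: [0.4883, 0.2889, 0.0277]
ft_force: [-7.6, 2.0, 4.8]
position: [0.4886, 0.2889, 0.0277]
ft_force: [-9.1, 2.4, 5.4]
```

```bash
python3 -m pendant '[[[-0.01,0,0],[0,0,0]]]' | egrep 'posi|ft_f'
```

```text
position: [0.4887, 0.289, 0.0277]
ft_force: [-10.6, 2.6, 5.7]
```

```bash
python3 -m pendant '[[[-0.01,0,0],[0,0,0]]]' | egrep 'posi|ft_f'
```

```text
position: [0.4888, 0.289, 0.0277]
ft_force: [-11.8, 1.9, 7.8]
```

```bash
python3 -m pendant '[[[-0.01,0,0],[0,0,0]]]' | egrep 'posi|ft_f'
```

```text
position: [0.4889, 0.289, 0.0277]
ft_force: [-12.1, 1.8, 8.5]
```

Hard stop felt again. I'll let go gently, back off and check.

```bash
python3 -m pendant '[[[0.1,0,0],[0,0,0]],[[0.2,0,0],[0,0,0]],[[0.4,0,0],[0,0,0]],[[1,0,0],[0,0,0]],[[1,0,0],[0,0,0]],[[1,0,0],[0,0,0]],[[0,0,-1],[0,0,0]],[[0,0,-1],[0,0,0]]]' | egrep 'posi|ft_f'; python3 -m pendant '[[[0,0,-1],[0,0,0]],[[0,0,-1],[0,0,0]],[[0.5,0.9,0],[0,0,0]],[[0.5,0.9,0],[0,0,0]],[[0,0.9,0],[0,0,0]],[[0,0,0],[0,0,0]],[[0,0,0],[0,0,0]],[[0,0,0],[0,0,0]]]' | egrep 'time|posi|ft_f'; python3 - <<'E'
from h import *
im,P=cloud('top');cv2.imwrite('pics/i.png',cv2.resize(im[150:330,230:470],(720,540),interpolation=2))
for c in('top','scene'):
  for n in('drawer_push','recess','roll_center','dispenser','ballotin_b','bean_jar','ribbon_sage','ribbon_copper','marker_black'):
    print(c,n,[(np.round(r['point'],3).tolist(),round(r['conf'],2)) for r in landmark_of(c,n)[:1]])
E
```

```text
position: [0.3454, 0.2626, 0.1089]
ft_force: [0.7, 1.1, 0.4]
time_s: 27.68
position: [0.287, 0.3613, 0.1878]
ft_force: [0.3, 0.0, 0.4]
top drawer_push [([0.49, 0.284, 0.034], 0.85)]
top recess []
top roll_center [([0.489, 0.291, 0.036], 0.53)]
top dispenser [([0.559, 0.299, -0.0], 0.86)]
top ballotin_b [([0.592, 0.53, -0.006], 0.6)]
top bean_jar [([0.631, 0.076, -0.0], 0.69)]
top ribbon_sage [([0.399, 0.538, 0.001], 0.83)]
top ribbon_copper [([0.483, 0.514, -0.0], 0.78)]
top marker_black [([0.371, 0.074, 0.002], 0.71)]
scene drawer_push [([0.395, 0.269, 0.032], 0.55)]
scene recess [([0.453, 0.282, 0.021], 0.96)]
scene roll_center [([0.579, 0.291, 0.077], 0.96)]
scene dispenser [([0.556, 0.299, -0.002], 0.78)]
scene ballotin_b [([0.589, 0.532, 0.0], 0.87)]
scene bean_jar [([0.631, 0.074, -0.004], 0.72)]
scene ribbon_sage [([0.398, 0.538, -0.002], 0.49)]
scene ribbon_copper [([0.479, 0.511, 0.002], 0.93)]
scene marker_black [([0.373, 0.076, 0.0], 0.69)]
```

View pics/i.png

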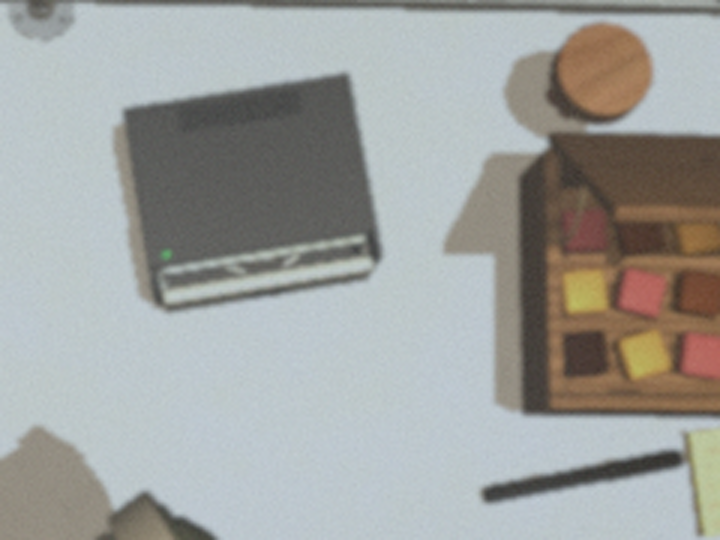

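The picture shows the drawer shut, with its front at about (265,285). The roll is inside, and the marker, chest and jar haven't moved. Handing in.

```bash
python3 -c "
from rig import *
print(close_job())"
```

```text
the job is handed in; nothing more can be done
None
```

The roll went flat into the recess and the drawer latched shut and stayed shut after I let go, nothing else on the counter moved, and the job is handed in; I could not see the roll once the drawer closed, and the hand-in gave no verdict.

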